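Make up two breakfast-club trays

ROBOT

A 6-joint arm with a two-finger parallel gripper is mounted at the origin on the work surface. World frame = base frame: x ahead of the robot, y to its left, z up, the work surface at z = 0. Lengths are in m, angles in rad, forces in N, time in s.
With the tool pointing down it reaches from about 0.375 to 0.9 m from the base axis. Payload 3.1 kg.
Tool frame: the origin (TCP) lies between the finger pads; the fingertips stand robot.finger_overhang ahead of it and the grasp point (between the pads) lies 3 mm ahead of it (robot.finger_overhang is the distance from the TCP to the fingertips, in m); z points along the fingers, y is the line along which they close (so a half turn about z gives the same grasp; the last joint's range is limited). The gripper opens to 87 mm and grips with 3 to 60 N. Pads are 19 mm wide; open, the fingers measure 117 mm over their backs; the gripper's body (75 mm by 190 mm) begins 51 mm behind the grasp point.
Start: joints at [-1.474, 0.527, 1.433, -0, 1.181, -0.178], TCP at [0.17, -0.601, 0.216] pointing down, gripper open.
Joint ranges: [-3.08, 3.08], [-0.75, 2.2], [0.22, 2.44], [-1.43, 4.57], [0, 2.65], [-2.85, 2.85]. Speed limits (rad/s): [2.79, 2.79, 3.14, 3.14, 3.14, 3.14].

INTERFACE

Orientations are given as a unit quaternion [x, y, z, w].
In Python, from rig import get_obs, vision, hand_in, nets, robot gives the robot as it stands.
- The arm moves only by the tool apply_moves, never from a script. Its argument "series" is a list of rows, each an object with "offset": the shift along the world's x, y, z in cm, a list of three; "rot": the turn, a rotation vector about the world's x, y, z in degrees, a list of three. A call has 1 to 20 rows; each row is the pose to reach, as a shift and turn from the pose commanded when the call began; what a row does not reach only later rows make up. A row lasts 1/10 s, in which the tool goes at most 50 mm and 8.59 degrees, less where a joint would pass 70% of its speed; a pose out of reach is approached as far as the arm can. A call with a gripper value outside its range is refused whole. "hand" is the opening, from 0 (shut) to 1 (fully open), set as the call begins (left out, the last holds). The fingers move at their own pace and stop on an object; "newtons" is the grip in N (left out, the last holds). Time passes only in rows, so rows that repeat a pose let the fingers close. It gives the time, the measured TCP pose, the force, the opening and the grip force at its end, in the units of the state.
- get_obs(): the state, without advancing time (a new reading comes with each control period).
- vision.camera(name): name is "side" or "top"; returns the picture (384x512x3 uint8, red, green, blue); there is no depth.
- vision.calibration(name): a dict with "K" (3x3 intrinsics, pixels), "R" (3x3) and "t" (3): a world point X has camera coordinates R X + t. Camera axes: x right, y down, z forward; pixel columns grow to the right and rows downward; lengths in m; the calibration is good to about 2 mm. A picture is of the moment at which its call begins. calibration takes no time and is no camera call.
- hand_in(): hands the job in; it is judged then, once.
Trained networks look in the newest picture that a camera, given by its name, has taken for a name from the list of things; names that differ only in an ending like _2 or _b are one class to them, and where a whole thing is asked for, a point or a joint stands for the part that bears it (a point fixed in the world has none). Each returns a list of dicts, best first, with "conf" (0 to 1); they miss things now and then, are a little off and sometimes report something else, mostly with a low value. They report only what shows in the picture. A call takes as long as a camera call.
- nets.search_frame(camera, query): "centre" ([x, y, z] in m, in world coordinates, good to about 4 mm: the middle of the surface that is visible of it).
- nets.spot_point(camera, query): "centre" ([x, y, z] in m, in world coordinates, good to about 4 mm: a listed point, or the origin of a listed thing).
The state is a dict: "time": time; "q": joint angles; "joint_velocities": joint speeds; "joint_torque": joint torques, N m; "position": TCP position; "tool_rot": TCP orientation; "ft_force": force on the tool from outside, world axes, zero at the start; "moment": the same for the moment, N m; "grip_width": finger opening in m; "grip_force": force on a finger pad.
Only numpy, scipy, OpenCV 4.12 (cv2) and the standard library are available. Lean on these libraries where they do the work, as an engineer would, in place of code of your own. Each camera call takes 0.05 s, during which the arm holds its last target. There are 200 camera calls.

TASK

Make up the two breakfast trays: the yellow-lidded yoghurt and the juice carton go on the blue tray, the fruit cup and the milk bottle on the red tray. On each tray stand the drink in the grey compartment and the food in the white one, upright and flat on the compartment floor. Leave the green-lidded yoghurt and the jam jar where they stand.

Things in the scene. Friction and masses are not known exactly. Their poses are not given: they have to be found in the camera images.
- yoghurt_yellow: yoghurt pot, white, tapered, with a flat yellow lid; 60 mm high, diameter 48 mm at the foot, 55 mm under the lid, lid 57 mm wide and 4 mm thick. Standing; origin: centre of its underside, z up. About 150 g.
- juice: juice carton, green box with an orange band and a small round orange cap; 40 mm (its x) by 56 mm (its y) by 90 mm high, cap 20 mm across and 8 mm higher. Standing at any yaw; origin: centre of its underside, z up. About 240 g.
- fruit_cup: sealed fruit cup, orange, tapered, with a white lid that has an orange disc on it; 51 mm high, diameter 44 mm at the foot, 55 mm under the lid, lid 57 mm wide and 4 mm thick. Standing; origin: centre of its underside, z up. About 160 g.
- milk: small milk bottle, white with a blue band and blue cap; diameter 44 mm up to 78 mm high, then a shoulder and a cap 28 mm wide, 105 mm high in all. Standing; origin: centre of its underside, z up. About 220 g.
- yoghurt_green: yoghurt pot, white, tapered, with a flat green lid; 60 mm high, diameter 48 mm at the foot, 55 mm under the lid, lid 57 mm wide and 4 mm thick. Standing; origin: centre of its underside, z up. About 150 g. Not wanted today.
- jam: jam jar, red with a white label and a black lid 55 mm wide; 52 mm diameter, 62 mm high. Standing; origin: centre of its underside, z up. About 280 g. Not wanted today.
- tray_blue: blue divided serving tray, 92 x 204 mm (long along its y), fixed to the table. Origin: centre of its underside, z up. Two compartments, 84 x 84 mm inside: grey-floored (drink) centred at y = +44 mm, white-floored (food) at y = -44 mm in its frame. Floor 4 mm, rim and 4 mm thick middle wall 16 mm above the table. Turned up to 0.3 rad from the table's axes.
- tray_red: red divided serving tray, 92 x 204 mm (long along its y), fixed to the table. Origin: centre of its underside, z up. Two compartments, 84 x 84 mm inside: grey-floored (drink) centred at y = +44 mm, white-floored (food) at y = -44 mm in its frame. Floor 4 mm, rim and 4 mm thick middle wall 16 mm above the table. Turned up to 0.3 rad from the table's axes.

How it is judged:
At the end, for the whole second after the job is handed in: All four stand in their own tray and compartment, within 24 mm of its centre along each tray axis, on its floor (underside under 9 mm above the tray's), upright within 0.12 rad, at rest, released. Green-lidded yoghurt and jam jar upright, within 30 mm of where they began (x of yoghurt_yellow in the frame of tray_blue between -0.024 and 0.024 m and y of yoghurt_yellow in the frame of tray_blue between -0.068 and -0.02 m and z of each of yoghurt_yellow, juice in the frame of tray_blue below 0.009 m and angle between each of yoghurt_yellow, juice, fruit_cup, milk, yoghurt_green, jam's own z axis and vertical below 0.12 rad and linear speed of each of yoghurt_yellow, juice, fruit_cup, milk below 0.02 m/s and x of juice in the frame of tray_blue between -0.024 and 0.024 m and y of juice in the frame of tray_blue between 0.02 and 0.068 m and x of fruit_cup in the frame of tray_red between -0.024 and 0.024 m and y of fruit_cup in the frame of tray_red between -0.068 and -0.02 m and z of each of fruit_cup, milk in the frame of tray_red below 0.009 m and x of milk in the frame of tray_red between -0.024 and 0.024 m and y of milk in the frame of tray_red between 0.02 and 0.068 m and distance of each of yoghurt_green, jam from where it was at the start of the episode below 0.03 m); the robot touches nothing.
It fails at once if the green-lidded yoghurt pot is moved more than 30 mm or knocked over (distance of yoghurt_green from where it was at the start of the episode above 0.03 m or angle between yoghurt_green's own z axis and vertical above 0.5 rad).
It fails at once if the jam jar is moved more than 30 mm or knocked over (distance of jam from where it was at the start of the episode above 0.03 m or angle between jam's own z axis and vertical above 0.5 rad).
It also fails if it takes over 109 s, if anything falls off the work surface, if the arm or the gripper's body presses on something with over 40 N, if the wrist force passes 120 N, or if a joint passes its speed limit or range.

## Working session

There is one attempt and no reset: what is moved stays moved. The work goes in short steps, Python scripts to look and compute and a tool call to move; the robot and the scene stay as the last step left them, time stands still between calls to the robot, and variables do not carry over. Pictures are saved under pics/ and viewed, at most 14 in all, crops included, and the job is handed in when it is done.

Besides the shell and the picture viewer there is one more tool, called after ">>>" as a command line: name --argument value ..., lists and objects as JSON in quotes. apply_moves: Moves the arm, as the interface text tells. Its arguments: {"type":"object","properties":{"series":{"type":"array"},"hand":{"type":"number"},"newtons":{"type":"number"}},"required":["series"]}

```bash
mkdir -p pics; ls; python3 - <<'E'
from rig import get_obs, vision, nets, robot
import cv2, numpy as np
ims=[]
for c in ("top","side"):
    im=vision.camera(c); cv2.imwrite(f"pics/{c}0.png",im[:,:,::-1])
    k=vision.calibration(c); print(c,np.round(k["K"],1).tolist(),np.round(k["R"],3).tolist(),np.round(k["t"],3).tolist())
for q in ["yoghurt_yellow","juice","fruit_cup","milk","yoghurt_green","jam","tray_blue","tray_red"]:
    for c in ("top","side"):
        print(q,c,[(np.round(d["centre"],3).tolist(),round(d["conf"],2)) for d in nets.spot_point(c,q)][:3])
o=get_obs(); print(o["time"],o["position"],o["tool_rot"],robot.finger_overhang)
E
```

```text
pics
top [[435.7, 0.0, 257.3], [0.0, 435.7, 192.5], [0.0, 0.0, 1.0]] [[0.028, -0.999, 0.03], [-0.999, -0.029, -0.04], [0.041, -0.029, -0.999]] [-0.032, 0.539, 0.875]
side [[448.7, 0.0, 259.1], [0.0, 448.7, 185.8], [0.0, 0.0, 1.0]] [[-0.997, -0.081, 0.015], [-0.072, 0.763, -0.643], [0.04, -0.642, -0.766]] [0.557, 0.065, 1.006]
yoghurt_yellow top [([0.638, -0.209, 0.0], 0.56)]
yoghurt_yellow side [([0.641, -0.208, 0.001], 0.66)]
juice top [([0.631, 0.208, -0.003], 0.58)]
juice side [([0.634, 0.207, -0.004], 0.8)]
fruit_cup top [([0.552, 0.021, 0.003], 0.79)]
fruit_cup side [([0.55, 0.016, -0.004], 0.97)]
milk top [([0.649, 0.088, -0.0], 0.97)]
milk side [([0.647, 0.086, -0.002], 0.82)]
yoghurt_green top [([0.649, -0.075, -0.0], 0.81)]
yoghurt_green side [([0.654, -0.078, 0.002], 0.71)]
jam top [([0.45, 0.027, -0.0], 0.73)]
jam side [([0.452, 0.027, 0.001], 0.59)]
tray_blue top [([0.464, -0.27, -0.003], 0.61)]
tray_blue side [([0.462, -0.274, -0.001], 0.57)]
tray_red top [([0.475, 0.26, -0.001], 0.98)]
tray_red side [([0.472, 0.264, -0.001], 0.9)]
0.9 [ 0.1702098  -0.60134656  0.21644187] [ 9.90507136e-01  1.37461316e-01 -3.19856609e-06 -1.13361060e-05] 0.022
```

View pics/top0.png

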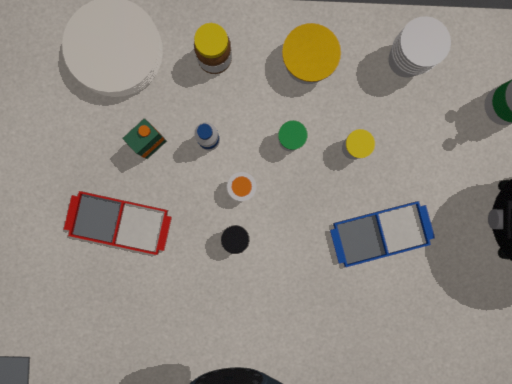

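View pics/side0.png

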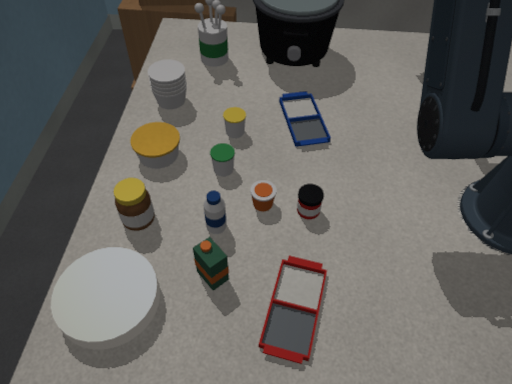

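The top view shows the red tray at about (118,224), with grey on the left at (96,220) and white at (140,228). The blue tray is at (381,235), grey (358,240) and white (403,229). The lids are green (293,135), yellow (360,144), fruit cup (241,187), jam (235,240), milk cap (205,131) and juice (145,137). The nets agree with this. Next I'll measure heights from both views, then tray and juice yaw.

```bash
cat > h.py <<'E'
import numpy as np, cv2
from rig import vision
def cal(c):
    k=vision.calibration(c); return k["K"],k["R"],k["t"]
def ray(c,p):
    K,R,t=cal(c); d=R.T@np.linalg.solve(K,[p[0],p[1],1]); return -R.T@t,d
def at_z(c,p,z):
    o,d=ray(c,p); return o+d*(z-o[2])/d[2]
def tri(pt,ps):
    A=np.zeros((3,3));b=np.zeros(3)
    for c,p in (("top",pt),("side",ps)):
        o,d=ray(c,p); d=d/np.linalg.norm(d); M=np.eye(3)-np.outer(d,d); A+=M;b+=M@o
    return np.linalg.solve(A,b)
def proj(c,X):
    K,R,t=cal(c); v=K@(R@np.array(X)+t); return v[:2]/v[2]
def blob(hsv,lo,hi,near,r=18):
    m=cv2.inRange(hsv,np.array(lo),np.array(hi)); w=np.zeros_like(m); cv2.circle(w,tuple(int(round(v)) for v in near),r,255,-1)
    m&=w; n,l,s,c=cv2.connectedComponentsWithStats(m)
    if n<2: return None,None
    i=1+np.argmax(s[1:,4]); return c[i],(l==i).astype(np.uint8)
E
python3 - <<'E'
from h import *
H={c:cv2.cvtColor(cv2.imread(f"pics/{c}0.png"),cv2.COLOR_BGR2HSV) for c in("top","side")}
its={"yellow":((20,120,90),(35,255,255),(.64,-.209,.06)),"green":((60,110,40),(90,255,255),(.651,-.076,.06)),
"fruit disc":((3,140,150),(18,255,255),(.551,.019,.051)),"milkcap":((100,120,40),(125,255,255),(.648,.087,.105)),
"juicecap":((3,150,150),(14,255,255),(.632,.208,.098)),"jam":((0,0,0),(180,255,45),(.451,.027,.062))}
for n,(lo,hi,X) in its.items():
    p=[];a=[]
    for c in H:
        q,m=blob(H[c],lo,hi,proj(c,X),13 if n in("milkcap","juicecap") else 18)
        p.append(q);a.append(None if m is None else int(m.sum()))
    print(n,np.round(p,1).tolist(),a,np.round(tri(*p),4))
# tray floors in top
for n,pg,pw in (("red",(96,220),(140,228)),("blue",(358,240),(403,229))):
    g=[]
    for q in (pg,pw):
        im=cv2.imread("pics/top0.png"); m=np.zeros((386,514),np.uint8)
        cv2.floodFill(im,m,q,0,(9,)*3,(9,)*3,cv2.FLOODFILL_FIXED_RANGE|cv2.FLOODFILL_MASK_ONLY|(1<<8))
        m=m[1:-1,1:-1]; r=cv2.minAreaRect(np.argwhere(cv2.morphologyEx(m,cv2.MORPH_CLOSE,np.ones((5,5))))[:,::-1].astype(np.float32))
        X=at_z("top",r[0],.004); g.append(X); print(n,m.sum(),np.round(r[0],1),np.round(r[1],1),round(r[2],1),np.round(X,4))
    v=g[0]-g[1]; print(" dist",np.linalg.norm(v),"yaw deg",np.degrees(np.arctan2(-v[0],v[1])),"mid",(g[0]+g[1])/2)
# tray height from both views: rim triangulated from white floors in side
for q in ((295,350),(307,130),(302,285),(299,107)):
    im=cv2.imread("pics/side0.png"); m=np.zeros((386,514),np.uint8)
    qq=q if q[1]!=350 else (292,328)
    cv2.floodFill(im,m,qq,0,(9,)*3,(9,)*3,cv2.FLOODFILL_FIXED_RANGE|cv2.FLOODFILL_MASK_ONLY|(1<<8))
    mo=cv2.moments(m[1:-1,1:-1],True); p=(mo["m10"]/mo["m00"],mo["m01"]/mo["m00"]); print("side",qq,mo["m00"],np.round(p,1),np.round(at_z("side",p,.004),4))
im=cv2.imread("pics/top0.png")[105:175,110:230]; cv2.imwrite("pics/jt.png",cv2.resize(im,None,fx=6,fy=6,interpolation=2)[:600,:720])
E
```

```text
yellow [[359.9, 143.3], [234.1, 114.8]] [665, 279] [ 0.6401 -0.2134  0.0547]
green [[292.3, 134.8], [222.0, 152.4]] [625, 334] [ 0.6528 -0.0804  0.0544]
fruit disc [[241.1, 186.0], [262.5, 183.0]] [297, 4] [0.5501 0.0163 0.069 ]
milkcap [[204.2, 131.1], [212.8, 197.3]] [172, 142] [0.6466 0.0871 0.097 ]
juicecap [[143.7, 130.2], [205.1, 244.9]] [77, 54] [0.6448 0.1982 0.0947]
jam [[234.5, 239.2], [310.4, 195.1]] [568, 443] [0.4466 0.0261 0.0519]
red 1487 [ 96.4 218.6] [38.6 39.2] 13.0 [0.4773 0.3076 0.004 ]
red 1454 [139.  227.8] [38.4 38.5] 12.5 [0.461  0.2212 0.004 ]
 dist 0.08796437684830373 yaw deg -10.730149582846524 mid [0.46914054 0.26442126 0.004     ]
blue 1378 [359.  239.4] [39.7 35. ] 75.3 [ 0.4494 -0.2287  0.004 ]
blue 1330 [400.3 228.4] [39.3 34.4] 74.9 [ 0.4742 -0.3142  0.004 ]
 dist 0.08902012964068269 yaw deg 16.184342852638437 mid [ 0.46178567 -0.27144348  0.004     ]
side (292, 328) 1622.0 [289.9 330. ] [0.4776 0.3096 0.004 ]
side (307, 130) 488.0 [308. 130.] [ 0.4501 -0.231   0.004 ]
side (302, 285) 1259.0 [299.8 287.7] [0.4613 0.2226 0.004 ]
side (299, 107) 387.0 [299.3 108.3] [ 0.4746 -0.3151  0.004 ]
```

View pics/jt.png

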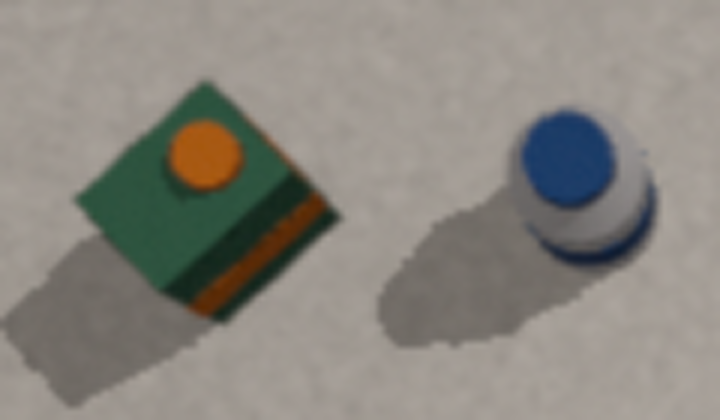

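```bash
python3 - <<'E'
from h import *
P=np.array([(207,80),(78,200),(162,292),(298,172)])/6+[110,105]-.4
W=np.array([at_z("top",p,.09)[:2] for p in P]); print(W.round(4).tolist(),W.mean(0),(W[0]+W[2])/2)
for i in range(4):
    v=W[(i+1)%4]-W[i]; print(np.linalg.norm(v).round(4),np.degrees(np.arctan2(v[1],v[0])).round(1))
print("juice by cap",at_z("top",(143.7,130.2),.098))
print("milk cap",at_z("top",(204.2,131.1),.105),"yellow",at_z("top",(359.9,143.3),.06),"fruit",at_z("top",(241.1,186),.051))
H=cv2.cvtColor(cv2.imread("pics/side0.png"),cv2.COLOR_BGR2HSV)
q,m=blob(H,(3,140,130),(18,255,255),proj("side",(.55,.019,.051)),9); print(q,m.sum(),tri((241.1,186),q), at_z("side",q,.051))
E
```

```text
[[0.6682, 0.1994], [0.6297, 0.2374], [0.6021, 0.2106], [0.6406, 0.1704]] [0.63514005 0.20445363] [0.63514956 0.20500817]
0.0541 135.5
0.0384 -135.9
0.0557 -46.2
0.04 46.3
juice by cap [0.64392544 0.19737692 0.098     ]
milk cap [0.64472762 0.086208   0.105     ] yellow [ 0.63906635 -0.21209166  0.06      ] fruit [0.54949224 0.01648046 0.051     ]
[262.91160221 189.4198895 ] 181 [0.54996047 0.01650316 0.04776911] [0.5501197  0.01914994 0.051     ]
```

>>> apply_moves --series '[{"offset":[47,39,0],"rot":[0,0,0]},{"offset":[47,39,0],"rot":[0,0,0]},{"offset":[47,39,0],"rot":[0,0,0]},{"offset":[47,39,0],"rot":[0,0,0]},{"offset":[47,39,0],"rot":[0,0,0]},{"offset":[47,39,0],"rot":[0,0,0]},{"offset":[47,39,0],"rot":[0,0,0]},{"offset":[47,39,0],"rot":[0,0,0]},{"offset":[47,39,0],"rot":[0,0,0]},{"offset":[47,39,0],"rot":[0,0,0]},{"offset":[47,39,0],"rot":[0,0,0]},{"offset":[47,39,0],"rot":[0,0,0]},{"offset":[47,39,0],"rot":[0,0,0]},{"offset":[47,39,0],"rot":[0,0,0]},{"offset":[47,39,0],"rot":[0,0,0]},{"offset":[47,39,0],"rot":[0,0,0]}]' --hand 1 --newtons 15

```text
time: 2.5
position: [0.6388, -0.2128, 0.2164]
tool_rot: [0.991, 0.136, -0.001, -0.0]
ft_force: [0.3, -0.2, -0.3]
grip_width: 0.0874
grip_force: 0.0
```

>>> apply_moves --series '[{"offset":[0,0,-4],"rot":[0,0,0]},{"offset":[0,0,-8],"rot":[0,0,0]},{"offset":[0,0,-11],"rot":[0,0,0]},{"offset":[0,0,-13],"rot":[0,0,0]},{"offset":[0,0,-15],"rot":[0,0,0]},{"offset":[0,0,-16.5],"rot":[0,0,0]},{"offset":[0,0,-17.3],"rot":[0,0,0]},{"offset":[0,0,-17.3],"rot":[0,0,0]},{"offset":[0,0,-17.3],"rot":[0,0,0]}]'

```text
time: 3.4
position: [0.6406, -0.212, 0.0442]
tool_rot: [0.991, 0.137, 0.001, 0.0]
ft_force: [1.0, 0.4, 0.3]
grip_width: 0.0871
grip_force: 0.0
```

>>> apply_moves --series '[{"offset":[0,0,0],"rot":[0,0,0]},{"offset":[0,0,0],"rot":[0,0,0]},{"offset":[0,0,0],"rot":[0,0,0]},{"offset":[0,0,0],"rot":[0,0,0]},{"offset":[0,0,0],"rot":[0,0,0]},{"offset":[0,0,0],"rot":[0,0,0]},{"offset":[0,0,0],"rot":[0,0,0]},{"offset":[0,0,0],"rot":[0,0,0]},{"offset":[0,0,1],"rot":[0,0,0]},{"offset":[0,0,3],"rot":[0,0,0]},{"offset":[0,0,6],"rot":[0,0,0]},{"offset":[0,0,9],"rot":[0,0,0]},{"offset":[0,0,12],"rot":[0,0,0]},{"offset":[0,0,12],"rot":[0,0,0]}]' --hand 0 --newtons 15

```text
time: 4.8
position: [0.6433, -0.213, 0.1688]
tool_rot: [0.99, 0.137, 0.004, 0.003]
ft_force: [1.0, -1.2, -1.8]
grip_width: 0.0558
grip_force: 15.0
```

>>> apply_moves --series '[{"offset":[-2,-1.2,0],"rot":[0,0,0]},{"offset":[-5,-3,0],"rot":[0,0,0]},{"offset":[-8,-5,0],"rot":[0,0,0]},{"offset":[-11,-7,0],"rot":[0,0,0]},{"offset":[-14,-8.8,0],"rot":[0,0,0]},{"offset":[-16,-10,0],"rot":[0,0,0]},{"offset":[-16.6,-10.4,0],"rot":[0,0,0]},{"offset":[-16.6,-10.4,0],"rot":[0,0,0]},{"offset":[-16.6,-10.4,-2],"rot":[0,0,0]},{"offset":[-16.6,-10.4,-5],"rot":[0,0,0]},{"offset":[-16.6,-10.4,-8],"rot":[0,0,0]},{"offset":[-16.6,-10.4,-9.5],"rot":[0,0,0]},{"offset":[-16.6,-10.4,-10.5],"rot":[0,0,0]},{"offset":[-16.6,-10.4,-11],"rot":[0,0,0]},{"offset":[-16.6,-10.4,-11],"rot":[0,0,0]},{"offset":[-16.6,-10.4,-11],"rot":[0,0,0]},{"offset":[-16.6,-10.4,-11],"rot":[0,0,0]}]'

```text
time: 6.5
position: [0.4749, -0.3158, 0.0544]
tool_rot: [0.99, 0.138, 0.001, 0.001]
ft_force: [-0.3, 0.4, -2.0]
grip_width: 0.0561
grip_force: 15.0
```

```bash
python3 - <<'E'
from rig import get_obs
o=get_obs(); print(o["time"],o["position"],o["tool_rot"],o["ft_force"])
E
```

```text
6.5 [ 0.47487259 -0.31583356  0.05441212] [9.90499353e-01 1.37513421e-01 6.45448478e-04 8.21411408e-04] [-0.27474553  0.35963177 -1.97984912]
```

>>> apply_moves --series '[{"offset":[0,0,-0.3],"rot":[0,0,0]},{"offset":[0,0,-0.5],"rot":[0,0,0]},{"offset":[0,0,-0.6],"rot":[0,0,0]},{"offset":[0,0,-0.6],"rot":[0,0,0]},{"offset":[0,0,-0.6],"rot":[0,0,0]}]'

```text
time: 7.0
position: [0.4742, -0.3154, 0.0477]
tool_rot: [0.991, 0.137, 0.0, 0.0]
ft_force: [-1.1, 1.1, 0.7]
grip_width: 0.0561
grip_force: 15.0
```

>>> apply_moves --series '[{"offset":[0,0,0],"rot":[0,0,0]},{"offset":[0,0,0],"rot":[0,0,0]},{"offset":[0,0,0],"rot":[0,0,0]},{"offset":[0,0,0],"rot":[0,0,0]},{"offset":[0,0,0],"rot":[0,0,0]},{"offset":[0,0,0],"rot":[0,0,0]},{"offset":[0,0,1],"rot":[0,0,0]},{"offset":[0,0,4],"rot":[0,0,0]},{"offset":[0,0,8],"rot":[0,0,0]},{"offset":[0,0,12],"rot":[0,0,0]},{"offset":[0,0,15],"rot":[0,0,0]},{"offset":[0,0,15],"rot":[0,0,0]}]' --hand 1

```text
time: 8.2
position: [0.4768, -0.3176, 0.2031]
tool_rot: [0.99, 0.138, 0.004, 0.005]
ft_force: [0.1, -0.2, -0.3]
grip_width: 0.0865
grip_force: 0.0
```

>>> apply_moves --series '[{"offset":[1,4,0],"rot":[0,0,0]},{"offset":[2,8,0],"rot":[0,0,0]},{"offset":[3,12,0],"rot":[0,0,0]},{"offset":[4,16,0],"rot":[0,0,0]},{"offset":[5,21,0],"rot":[0,0,0]},{"offset":[6,26,0],"rot":[0,0,0]},{"offset":[7,30,0],"rot":[0,0,0]},{"offset":[7.6,33.3,0],"rot":[0,0,0]},{"offset":[7.6,33.3,0],"rot":[0,0,0]},{"offset":[7.6,33.3,0],"rot":[0,0,0]},{"offset":[7.6,33.3,0],"rot":[0,0,0]},{"offset":[7.6,33.3,-4],"rot":[0,0,0]},{"offset":[7.6,33.3,-8],"rot":[0,0,0]},{"offset":[7.6,33.3,-11],"rot":[0,0,0]},{"offset":[7.6,33.3,-13.5],"rot":[0,0,0]},{"offset":[7.6,33.3,-15],"rot":[0,0,0]},{"offset":[7.6,33.3,-15.7],"rot":[0,0,0]},{"offset":[7.6,33.3,-15.7],"rot":[0,0,0]},{"offset":[7.6,33.3,-15.7],"rot":[0,0,0]},{"offset":[7.6,33.3,-15.7],"rot":[0,0,0]}]'

```text
time: 10.2
position: [0.5511, 0.0172, 0.0415]
tool_rot: [0.991, 0.137, 0.001, 0.0]
ft_force: [0.3, -0.6, -0.3]
grip_width: 0.087
grip_force: 0.0
```

>>> apply_moves --series '[{"offset":[0,0,0],"rot":[0,0,0]},{"offset":[0,0,0],"rot":[0,0,0]},{"offset":[0,0,0],"rot":[0,0,0]},{"offset":[0,0,0],"rot":[0,0,0]},{"offset":[0,0,0],"rot":[0,0,0]},{"offset":[0,0,0],"rot":[0,0,0]},{"offset":[0,0,0],"rot":[0,0,0]},{"offset":[0,0,0],"rot":[0,0,0]},{"offset":[0,0,1],"rot":[0,0,0]},{"offset":[0,0,3],"rot":[0,0,0]},{"offset":[0,0,6],"rot":[0,0,0]},{"offset":[0,0,9],"rot":[0,0,0]},{"offset":[0,0,12],"rot":[0,0,0]},{"offset":[0,0,12],"rot":[0,0,0]}]' --hand 0 --newtons 15

```text
time: 11.6
position: [0.5532, 0.017, 0.1647]
tool_rot: [0.99, 0.138, 0.004, 0.002]
ft_force: [0.7, -0.4, -2.2]
grip_width: 0.0559
grip_force: 15.0
```

>>> apply_moves --series '[{"offset":[-1,2,0],"rot":[0,0,0]},{"offset":[-2,5,0],"rot":[0,0,0]},{"offset":[-3.5,8,0],"rot":[0,0,0]},{"offset":[-5,11,0],"rot":[0,0,0]},{"offset":[-6,14,0],"rot":[0,0,0]},{"offset":[-7.5,17,0],"rot":[0,0,0]},{"offset":[-8.5,19.5,0],"rot":[0,0,0]},{"offset":[-8.9,20.4,0],"rot":[0,0,0]},{"offset":[-8.9,20.4,0],"rot":[0,0,0]},{"offset":[-8.9,20.4,-2],"rot":[0,0,0]},{"offset":[-8.9,20.4,-5],"rot":[0,0,0]},{"offset":[-8.9,20.4,-8],"rot":[0,0,0]},{"offset":[-8.9,20.4,-9.5],"rot":[0,0,0]},{"offset":[-8.9,20.4,-10.5],"rot":[0,0,0]},{"offset":[-8.9,20.4,-11],"rot":[0,0,0]},{"offset":[-8.9,20.4,-11.3],"rot":[0,0,0]},{"offset":[-8.9,20.4,-11.5],"rot":[0,0,0]},{"offset":[-8.9,20.4,-11.6],"rot":[0,0,0]},{"offset":[-8.9,20.4,-11.6],"rot":[0,0,0]},{"offset":[-8.9,20.4,-11.6],"rot":[0,0,0]}]'

```text
time: 13.6
position: [0.4615, 0.2218, 0.0449]
tool_rot: [0.99, 0.138, 0.0, -0.0]
ft_force: [-0.7, -0.6, -1.6]
grip_width: 0.0561
grip_force: 15.0
```

>>> apply_moves --series '[{"offset":[0,0,0],"rot":[0,0,0]},{"offset":[0,0,0],"rot":[0,0,0]},{"offset":[0,0,0],"rot":[0,0,0]}]'

```text
time: 13.9
position: [0.4613, 0.2217, 0.0446]
tool_rot: [0.99, 0.138, 0.0, -0.0]
ft_force: [-0.0, 0.4, -1.0]
grip_width: 0.0558
grip_force: 15.0
```

>>> apply_moves --series '[{"offset":[0,0,-0.1],"rot":[0,0,0]},{"offset":[0,0,-0.1],"rot":[0,0,0]},{"offset":[0,0,-0.1],"rot":[0,0,0]},{"offset":[0,0,-0.1],"rot":[0,0,0]},{"offset":[0,0,0],"rot":[0,0,0]},{"offset":[0,0,1],"rot":[0,0,0]},{"offset":[0,0,4],"rot":[0,0,0]},{"offset":[0,0,8],"rot":[0,0,0]},{"offset":[0,0,12],"rot":[0,0,0]},{"offset":[0,0,15],"rot":[0,0,0]},{"offset":[2,-1.5,15],"rot":[0,0,0]},{"offset":[5,-3.5,15],"rot":[0,0,0]},{"offset":[8,-6,15],"rot":[0,0,0]},{"offset":[11,-8,15],"rot":[0,0,0]},{"offset":[14,-10,15],"rot":[0,0,0]},{"offset":[16.5,-12,15],"rot":[0,0,0]},{"offset":[18.5,-13.5,15],"rot":[0,0,0]},{"offset":[18.5,-13.5,15],"rot":[0,0,0]},{"offset":[18.5,-13.5,15],"rot":[0,0,0]},{"offset":[18.5,-13.5,15],"rot":[0,0,0]}]' --hand 1

```text
time: 15.9
position: [0.6449, 0.0874, 0.1946]
tool_rot: [0.99, 0.138, -0.001, -0.0]
ft_force: [-0.6, 0.1, -0.1]
grip_width: 0.0869
grip_force: 0.0
```

```bash
python3 - <<'E'
from rig import get_obs, vision, nets
import cv2,numpy as np
for q in ["yoghurt_yellow","fruit_cup","milk","juice","yoghurt_green","jam"]:
    for c in ("top","side"):
        if q=="yoghurt_yellow": cv2.imwrite(f"pics/{c}1.png",vision.camera(c)[:,:,::-1])
        print(q,c,[(np.round(d["centre"],3).tolist(),round(d["conf"],2)) for d in nets.spot_point(c,q)][:2])
print(get_obs()["position"],get_obs()["time"])
E
```

```text
yoghurt_yellow top [([0.476, -0.313, 0.006], 0.89)]
yoghurt_yellow side [([0.474, -0.315, 0.006], 0.81)]
fruit_cup top []
fruit_cup side [([0.459, 0.22, -0.0], 0.85)]
milk top []
milk side [([0.644, 0.086, -0.003], 0.93), ([0.448, 0.028, -0.001], 0.36)]
juice top []
juice side [([0.633, 0.206, -0.004], 0.74)]
yoghurt_green top [([0.652, -0.077, -0.001], 0.62)]
yoghurt_green side [([0.653, -0.081, 0.005], 0.52)]
jam top [([0.448, 0.026, -0.003], 0.88), ([0.651, -0.076, -0.002], 0.42)]
jam side [([0.448, 0.028, 0.002], 0.78)]
[0.64621634 0.08662045 0.19438157] 16.6
```

View pics/side1.png

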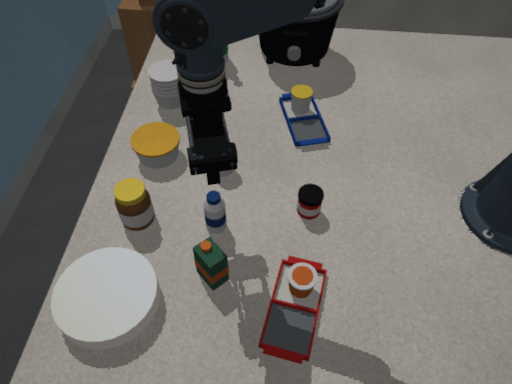

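The yellow yoghurt stands in the blue tray's white compartment at (301,97) and the fruit cup in the red tray's white one at (302,280). The gripper is over the milk at (213,200). Next is the milk.

>>> apply_moves --series '[{"offset":[0,0,-3],"rot":[0,0,0]},{"offset":[0,0,-6],"rot":[0,0,0]},{"offset":[0,0,-9],"rot":[0,0,0]},{"offset":[0,0,-11],"rot":[0,0,0]},{"offset":[0,0,-12.3],"rot":[0,0,0]},{"offset":[0,0,-12.8],"rot":[0,0,0]},{"offset":[0,0,-12.8],"rot":[0,0,0]},{"offset":[0,0,-12.8],"rot":[0,0,0]},{"offset":[0,0,-12.8],"rot":[0,0,0]}]'

```text
time: 17.5
position: [0.6473, 0.0866, 0.0678]
tool_rot: [0.991, 0.137, 0.001, 0.0]
ft_force: [0.0, 0.2, -0.6]
grip_width: 0.0872
grip_force: 0.0
```

>>> apply_moves --series '[{"offset":[0,0,0],"rot":[0,0,0]},{"offset":[0,0,0],"rot":[0,0,0]},{"offset":[0,0,0],"rot":[0,0,0]},{"offset":[0,0,0],"rot":[0,0,0]},{"offset":[0,0,0],"rot":[0,0,0]},{"offset":[0,0,0],"rot":[0,0,0]},{"offset":[0,0,0],"rot":[0,0,0]},{"offset":[0,0,0],"rot":[0,0,0]},{"offset":[0,0,0],"rot":[0,0,0]},{"offset":[0,0,1],"rot":[0,0,0]},{"offset":[0,0,3],"rot":[0,0,0]},{"offset":[0,0,6],"rot":[0,0,0]},{"offset":[0,0,9],"rot":[0,0,0]},{"offset":[0,0,12],"rot":[0,0,0]},{"offset":[0,0,12],"rot":[0,0,0]}]' --hand 0 --newtons 20

```text
time: 19.0
position: [0.6496, 0.0865, 0.1919]
tool_rot: [0.99, 0.138, 0.005, 0.001]
ft_force: [1.6, -0.7, -1.7]
grip_width: 0.0429
grip_force: 20.0
```

>>> apply_moves --series '[{"offset":[-3,0,0],"rot":[0,0,0]},{"offset":[-6.5,2,0],"rot":[0,0,0]},{"offset":[-10,5,0],"rot":[0,0,0]},{"offset":[-12.5,8.5,0],"rot":[0,0,0]},{"offset":[-14.5,12.5,0],"rot":[0,0,0]},{"offset":[-16,16.5,0],"rot":[0,0,0]},{"offset":[-16.9,20,0],"rot":[0,0,0]},{"offset":[-16.9,22.1,0],"rot":[0,0,0]},{"offset":[-16.9,22.1,0],"rot":[0,0,0]},{"offset":[-16.9,22.1,0],"rot":[0,0,0]},{"offset":[-16.9,22.1,-3],"rot":[0,0,0]},{"offset":[-16.9,22.1,-6],"rot":[0,0,0]},{"offset":[-16.9,22.1,-8.5],"rot":[0,0,0]},{"offset":[-16.9,22.1,-10],"rot":[0,0,0]},{"offset":[-16.9,22.1,-10.8],"rot":[0,0,0]},{"offset":[-16.9,22.1,-11.3],"rot":[0,0,0]},{"offset":[-16.9,22.1,-11.6],"rot":[0,0,0]},{"offset":[-16.9,22.1,-11.6],"rot":[0,0,0]},{"offset":[-16.9,22.1,-11.6],"rot":[0,0,0]},{"offset":[-16.9,22.1,-11.6],"rot":[0,0,0]}]'

```text
time: 21.0
position: [0.4776, 0.3079, 0.0711]
tool_rot: [0.99, 0.138, 0.001, -0.0]
ft_force: [0.0, 1.4, -2.3]
grip_width: 0.0431
grip_force: 20.0
```

>>> apply_moves --series '[{"offset":[0,0,0],"rot":[0,0,0]},{"offset":[0,0,0],"rot":[0,0,0]},{"offset":[0,0,0],"rot":[0,0,0]}]'

```text
time: 21.3
position: [0.4772, 0.3077, 0.0706]
tool_rot: [0.99, 0.138, 0.0, -0.0]
ft_force: [0.8, 0.4, -3.1]
grip_width: 0.0428
grip_force: 20.0
```

>>> apply_moves --series '[{"offset":[0,0,-0.1],"rot":[0,0,0]},{"offset":[0,0,-0.1],"rot":[0,0,0]},{"offset":[0,0,-0.1],"rot":[0,0,0]}]'

```text
time: 21.6
position: [0.4777, 0.308, 0.0703]
tool_rot: [0.991, 0.137, 0.001, -0.0]
ft_force: [-0.5, 0.2, 5.0]
grip_width: 0.0431
grip_force: 20.0
```

>>> apply_moves --series '[{"offset":[0,0,0],"rot":[0,0,0]},{"offset":[0,0,0],"rot":[0,0,0]},{"offset":[0,0,0],"rot":[0,0,0]},{"offset":[0,0,0],"rot":[0,0,0]},{"offset":[0,0,0],"rot":[0,0,0]},{"offset":[0,0,1],"rot":[0,0,0]},{"offset":[0,0,4],"rot":[0,0,0]},{"offset":[0,0,8],"rot":[0,0,0]},{"offset":[0,0,12],"rot":[0,0,0]},{"offset":[0,0,15],"rot":[0,0,0]},{"offset":[2,-1.5,15],"rot":[0,0,5]},{"offset":[5,-3.5,15],"rot":[0,0,10]},{"offset":[8,-5.5,15],"rot":[0,0,15]},{"offset":[11,-7,15],"rot":[0,0,20]},{"offset":[14,-9,15],"rot":[0,0,25]},{"offset":[15.8,-10.2,15],"rot":[0,0,29]},{"offset":[15.8,-10.2,15],"rot":[0,0,29]},{"offset":[15.8,-10.2,15],"rot":[0,0,29]},{"offset":[15.8,-10.2,15],"rot":[0,0,29]},{"offset":[15.8,-10.2,15],"rot":[0,0,29]}]' --hand 1

```text
time: 23.6
position: [0.634, 0.2067, 0.2197]
tool_rot: [0.924, 0.382, -0.0, -0.0]
ft_force: [-0.8, 0.1, 0.5]
grip_width: 0.0868
grip_force: 0.0
```

```bash
python3 - <<'E'
from rig import get_obs, vision, nets
import cv2,numpy as np
for c in ("top","side"):
    cv2.imwrite(f"pics/{c}2.png",vision.camera(c)[:,:,::-1])
    for q in ["fruit_cup","milk","juice"]:
        print(q,c,[(np.round(d["centre"],3).tolist(),round(d["conf"],2)) for d in nets.spot_point(c,q)][:2])
o=get_obs();print(o["position"],o["tool_rot"],o["time"])
E
```

```text
fruit_cup top [([0.463, 0.221, 0.005], 0.96), ([0.476, 0.306, 0.006], 0.63)]
milk top [([0.478, 0.309, 0.006], 0.51)]
juice top [([0.634, 0.209, 0.001], 0.66)]
fruit_cup side [([0.458, 0.221, 0.003], 0.74)]
milk side [([0.475, 0.305, 0.002], 0.92)]
juice side [([0.631, 0.21, -0.004], 0.73)]
[0.63512251 0.20582319 0.21949453] [9.24499161e-01 3.81184078e-01 4.09083145e-06 2.19553806e-06] 24.0
```

View pics/side2.png

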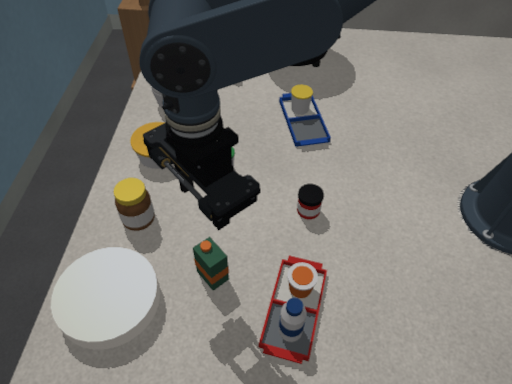

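The milk stands in the red grey compartment at (292,318) and the gripper is turned square to the juice at (211,265). Next is the juice.

>>> apply_moves --series '[{"offset":[0,0,-4],"rot":[0,0,0]},{"offset":[0,0,-8],"rot":[0,0,0]},{"offset":[0,0,-11],"rot":[0,0,0]},{"offset":[0,0,-13.5],"rot":[0,0,0]},{"offset":[0,0,-15],"rot":[0,0,0]},{"offset":[0,0,-15.7],"rot":[0,0,0]},{"offset":[0,0,-15.7],"rot":[0,0,0]},{"offset":[0,0,-15.7],"rot":[0,0,0]},{"offset":[0,0,-15.7],"rot":[0,0,0]}]'

```text
time: 24.9
position: [0.6364, 0.2058, 0.0641]
tool_rot: [0.925, 0.381, 0.001, 0.0]
ft_force: [0.6, 1.3, 0.6]
grip_width: 0.0868
grip_force: 0.0
```

>>> apply_moves --series '[{"offset":[0,0,0],"rot":[0,0,0]},{"offset":[0,0,0],"rot":[0,0,0]},{"offset":[0,0,0],"rot":[0,0,0]},{"offset":[0,0,0],"rot":[0,0,0]},{"offset":[0,0,0],"rot":[0,0,0]},{"offset":[0,0,0],"rot":[0,0,0]},{"offset":[0,0,0],"rot":[0,0,0]},{"offset":[0,0,0],"rot":[0,0,0]},{"offset":[0,0,1],"rot":[0,0,0]},{"offset":[0,0,3],"rot":[0,0,0]},{"offset":[0,0,6],"rot":[0,0,0]},{"offset":[0,0,9],"rot":[0,0,0]},{"offset":[0,0,12],"rot":[0,0,0]},{"offset":[0,0,12],"rot":[0,0,0]}]' --hand 0 --newtons 20

```text
time: 26.3
position: [0.6387, 0.2061, 0.1879]
tool_rot: [0.925, 0.381, 0.005, 0.001]
ft_force: [2.2, -0.1, -1.5]
grip_width: 0.0558
grip_force: 20.0
```

>>> apply_moves --series '[{"offset":[-1,-2,0],"rot":[0,0,-2]},{"offset":[-2.5,-6,0],"rot":[0,0,-4]},{"offset":[-4,-10,0],"rot":[0,0,-6]},{"offset":[-6,-14,0],"rot":[0,0,-9]},{"offset":[-7.5,-18,0],"rot":[0,0,-12]},{"offset":[-9.5,-22,0],"rot":[0,0,-15]},{"offset":[-11,-26,0],"rot":[0,0,-18]},{"offset":[-12.5,-30,0],"rot":[0,0,-21]},{"offset":[-14.5,-34,0],"rot":[0,0,-24]},{"offset":[-16,-38,0],"rot":[0,0,-27]},{"offset":[-17.5,-41,0],"rot":[0,0,-29]},{"offset":[-18.2,-43,0],"rot":[0,0,-29]},{"offset":[-18.5,-43.6,0],"rot":[0,0,-29]},{"offset":[-18.5,-43.6,0],"rot":[0,0,-29]},{"offset":[-18.5,-43.6,0],"rot":[0,0,-29]},{"offset":[-18.5,-43.6,0],"rot":[0,0,-29]}]'

```text
time: 27.9
position: [0.4504, -0.2289, 0.1822]
tool_rot: [0.99, 0.138, -0.0, -0.0]
ft_force: [-0.3, 0.3, -1.8]
grip_width: 0.0559
grip_force: 20.2
```

>>> apply_moves --series '[{"offset":[0,0,-3],"rot":[0,0,0]},{"offset":[0,0,-6],"rot":[0,0,0]},{"offset":[0,0,-8.5],"rot":[0,0,0]},{"offset":[0,0,-10],"rot":[0,0,0]},{"offset":[0,0,-10.8],"rot":[0,0,0]},{"offset":[0,0,-11.3],"rot":[0,0,0]},{"offset":[0,0,-11.5],"rot":[0,0,0]},{"offset":[0,0,-11.6],"rot":[0,0,0]},{"offset":[0,0,-11.6],"rot":[0,0,0]},{"offset":[0,0,-11.6],"rot":[0,0,0]},{"offset":[0,0,-11.6],"rot":[0,0,0]},{"offset":[0,0,-11.6],"rot":[0,0,0]}]'

```text
time: 29.1
position: [0.4503, -0.2305, 0.0668]
tool_rot: [0.991, 0.137, 0.0, 0.0]
ft_force: [-0.4, -0.1, -1.6]
grip_width: 0.056
grip_force: 20.2
```

>>> apply_moves --series '[{"offset":[0,0,-0.1],"rot":[0,0,0]},{"offset":[0,0,-0.1],"rot":[0,0,0]},{"offset":[0,0,-0.1],"rot":[0,0,0]}]'

```text
time: 29.4
position: [0.4504, -0.2305, 0.0664]
tool_rot: [0.991, 0.138, 0.0, 0.0]
ft_force: [-0.6, 0.3, 5.0]
grip_width: 0.0558
grip_force: 19.9
```

>>> apply_moves --series '[{"offset":[0,0,0],"rot":[0,0,0]},{"offset":[0,0,0],"rot":[0,0,0]},{"offset":[0,0,0],"rot":[0,0,0]},{"offset":[0,0,0],"rot":[0,0,0]},{"offset":[0,0,0],"rot":[0,0,0]},{"offset":[0,0,1],"rot":[0,0,0]},{"offset":[0,0,4],"rot":[0,0,0]},{"offset":[0,0,8],"rot":[0,0,0]},{"offset":[0,0,12],"rot":[0,0,0]},{"offset":[0,0,15],"rot":[0,0,0]},{"offset":[-4,-5,15],"rot":[0,0,0]},{"offset":[-8,-9,15],"rot":[0,0,0]},{"offset":[-12,-13,15],"rot":[0,0,0]},{"offset":[-15,-17,15],"rot":[0,0,0]},{"offset":[-18,-21,15],"rot":[0,0,0]},{"offset":[-20,-25,15],"rot":[0,0,0]},{"offset":[-20,-25,15],"rot":[0,0,0]},{"offset":[-20,-25,15],"rot":[0,0,0]}]' --hand 0.8

```text
time: 31.2
position: [0.2487, -0.4833, 0.216]
tool_rot: [0.991, 0.135, 0.0, 0.001]
ft_force: [0.2, 0.3, 0.4]
grip_width: 0.0693
grip_force: 0.0
```

```bash
python3 - <<'E'
from rig import get_obs, vision, nets
import cv2,numpy as np
T={"red":((.4691,.2651),-10.7),"blue":((.4618,-.2722),16.2)}
its={"yoghurt_yellow":"blue","juice":"blue","fruit_cup":"red","milk":"red","yoghurt_green":0,"jam":0}
for c in ("top","side"):
    cv2.imwrite(f"pics/{c}3.png",vision.camera(c)[:,:,::-1])
    for q,t in its.items():
        r=nets.spot_point(c,q)
        if not r: print(q,c,"none"); continue
        p=r[0]["centre"]; s=""
        if t:
            a=np.radians(T[t][1]); R=np.array([[np.cos(a),np.sin(a)],[-np.sin(a),np.cos(a)]]); s=(R@(np.array(p[:2])-T[t][0])).round(3)
        print(q,c,np.round(p,3),round(r[0]["conf"],2),"tray:",s)
a=np.hstack([cv2.imread("pics/top3.png")[90:290,50:450],cv2.imread("pics/side3.png")[80:280,:1]]);
t=cv2.imread("pics/top3.png")[110:270,50:450]; s=cv2.imread("pics/side3.png")[70:370,180:380]
cv2.imwrite("pics/top3c.png",cv2.resize(t,None,fx=2,fy=2)); cv2.imwrite("pics/side3c.png",cv2.resize(s,None,fx=2,fy=2))
o=get_obs();print(o["position"],o["time"],o["grip_width"])
E
```

```text
yoghurt_yellow top [ 0.476 -0.314  0.004] 0.92 tray: [ 0.002 -0.044]
juice top [ 0.445 -0.227 -0.   ] 0.91 tray: [-0.004  0.048]
fruit_cup top [0.461 0.222 0.007] 0.78 tray: [ 0.    -0.044]
milk top [0.477 0.31  0.004] 0.85 tray: [-0.001  0.045]
yoghurt_green top [ 0.652 -0.078 -0.002] 0.83 tray: 
jam top [ 0.45   0.025 -0.003] 0.91 tray: 
yoghurt_yellow side [ 0.474 -0.314  0.007] 0.68 tray: [ 0.    -0.043]
juice side [ 0.448 -0.231  0.003] 0.61 tray: [-0.001  0.044]
fruit_cup side none
milk side [0.477 0.307 0.003] 0.67 tray: [0.    0.042]
yoghurt_green side [ 0.65  -0.079  0.001] 0.96 tray: 
jam side [ 0.449  0.028 -0.001] 0.68 tray: 
[ 0.25036806 -0.48025511  0.21548874] 31.9 0.06988066531610423
```

View pics/top3c.png

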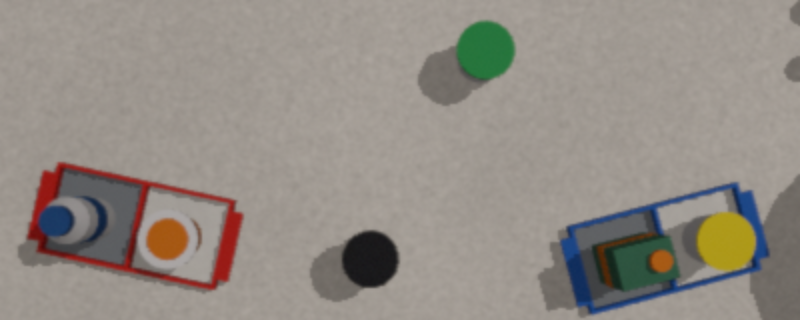

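View pics/side3c.png

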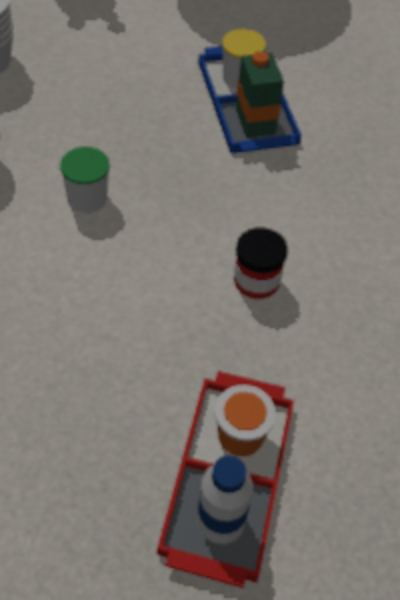

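All four items stand upright in their compartments: milk (70,220) and fruit cup (167,238) on red, juice (645,262) and yoghurt (726,241) on blue in the top crop. The green yoghurt and jam haven't moved, and the arm is clear.

```bash
python3 -c "
from rig import hand_in
print(hand_in())"
```

```text
the job is handed in; nothing more can be done
None
```

The job is handed in at about 32 s of the 109 s allowed. Final pictures show the yellow yoghurt and juice on the blue tray and the fruit cup and milk on the red, all upright and near their compartment centres, with the green yoghurt and jam where they began; the hand-in returned no verdict.

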